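# Fetch the rear pail from a crowded hook

### The arm

A 7-joint arm with a two-finger parallel gripper is mounted at the origin on a cart in front of the work surface, level with it; the furniture and walls round the work are solid. World frame = base frame: x ahead of the robot, y to its left, z up, the work surface at z = 0. Lengths are in m, angles in rad, forces in N, time in s.
With the tool pointing down it reaches from about 0.4 to 0.85 m from the base axis. Payload 10.4 kg.
Tool frame: the origin (TCP) lies at the very end of the fingers, on their centre line; the grasp point (between the pads) lies 19 mm behind it; z points along the fingers, y is the line along which they close (so a half turn about z gives the same grasp; the last joint's range is limited). The gripper opens to 85 mm and grips with 20 to 120 N. Pads are 22 mm wide; open, the fingers measure 114 mm over their backs; the gripper's body (76 mm by 85 mm) begins 54 mm behind the grasp point. The pads swing forward as they close: fully open they stand 13 mm farther back than shut.
Start: joints at [1.114, 0.332, -0.065, 1.46, 0.022, 1.35, -0.088], TCP at [0.263, -0.567, 0.194] pointing down, gripper open.
Joint ranges: [-2.6, 2.6], [-0.5, 2.12], [-1.47, 1.34], [0.16, 2.42], [-1.27, 4.41], [0.06, 2.06], [-2.6, 2.6]. Speed limits (rad/s): [2.22, 2.22, 2.79, 2.79, 3.14, 3.14, 3.14].

### API

Orientations are given as [roll, pitch, yaw] about the fixed x, y, z axes, in that order (R = Rz(yaw) Ry(pitch) Rx(roll)).
In Python, from plant import monitor, snapshot, robot gives the robot as it stands.
- The arm moves only by the shell command python3 -m creep 'ROWS' [OPENING] [FORCE]. ROWS is JSON, a list of rows, each a list of 6 numbers: the shift along the world's x, y, z each as a share of 0.1 m, from -1 to 1, then the turn, a rotation vector about the world's x, y, z each as a share of 45 degrees, from -1 to 1. In form: [[tx, ty, tz, ax, ay, az], ...]. A call has 1 to 8 rows; each row is the pose to reach, as a shift and turn from the pose commanded when the call began; what a row does not reach only later rows make up. A row lasts 1/8 s, in which the tool goes at most 62.5 mm and 10.7 degrees, less where a joint would pass 70% of its speed; a pose out of reach is approached as far as the arm can. A call with a number of a shift or a turn outside -1 to 1 is refused whole. A call with a gripper value outside its range is refused whole. OPENING is the closure, from -1 (fully open) to 1 (shut), set as the call begins (- or left out, the last holds). The fingers move at their own pace and stop on an object; FORCE is the grip in N (left out, the last holds). Time passes only in rows, so rows that repeat a pose let the fingers close. It gives the time, the measured TCP pose, the force, the opening and the grip force at its end, in the units of the state.
- monitor.get_obs(): the state, without advancing time (a new reading comes with each control period).
- snapshot(name): name is "side" or "top"; returns a dict with "color" (420x560x3 uint8, blue, green, red), "intrinsics" (3x3 intrinsics, pixels), "k1" (the pictures are not rectified: a ray, as slopes to the right and down, at radius r is drawn at 1 + k1 r^2 times it, then the intrinsics apply), "extrinsics" (4x4, takes a point from camera to world coordinates). Camera axes: x right, y up, looking along -z (the intrinsics and any distortion apply to the point x, -y, -z); pixel columns grow to the right and rows downward; lengths in m; the calibration is good to about 2 mm. A picture is of the moment at which its call begins. There is no depth.
- robot.job_done(): hands the job in; it is judged then, once.
The state is a dict: "time_s": time; "joint_positions": joint angles; "qd": joint speeds; "tau": joint torques, N m; "ee_pos": TCP position; "ee_rot": TCP orientation; "force": force on the tool from outside, world axes, zero at the start; "moment": the same for the moment, N m; "opening": finger opening in m; "gripper_force": force on a finger pad.
Only numpy, scipy, OpenCV 4.12 (cv2) and the standard library are available. Lean on these libraries where they do the work, as an engineer would, in place of code of your own. Each camera call takes 0.05 s, during which the arm holds its last target. There are 200 camera calls.

### The job

Fetch the tall slim pail that hangs at the back of the crowded hook: first lift off the short wide pail in front of it and hang it on the spare hook, sliding it back along that hook until it presses firmly but gently, about 8 newtons for half a second, against the sprung rubber bumper at the hook's root, and leave it hanging back there. Then lift the tall pail off its hook and set it upright in the middle of the black trivet, lowering it right down rather than dropping it. Do not force the stands and leave the things around in place.

Things in the scene. Friction and masses are not known exactly. Their poses are not given: they have to be found in the camera images.
- loaded_stand: Hook stand with both pails, at left or right. Dark steel, fixed. Round foot 116 mm across, 16 mm post, and a 9 mm round bar as hook arm from the post's top along the stand's -x axis (toward the robot, turned up to 0.2 rad). Origin: foot's underside, below the post; z up. Arm axis 200 mm up, level from x = -10 to -165 mm, then rising about 40 degrees to the tip. Rubber bumper face at x = -40 mm.
- loaded_tip (a point): Centre of the 12 mm ball at the tip of the loaded hook arm: x = -180 mm, 213 mm up in the stand's frame. To unhook a pail, lift it about 25 mm, so that the arm stays inside its hoop, and bring it level along -x past the tip.
- spare_stand: The other stand: same make, sizes and axes, fixed, but its hook is empty; origin at its foot's underside, below the post. Hook arm along its -x, axis 200 mm up. Its own turn about z differs (up to 0.2 rad).
- spare_tip (a point): Centre of the 12 mm ball at the tip of the spare hook arm (x = -180 mm, 213 mm up in that stand's frame).
- spare_bumper: Steel collar round the spare arm's root; origin on the arm axis over the post, axes as the stand's. In it an adjusting screw with a 26 mm rubber pad facing -x. How far it is out is NOT measured: the pad's free face lies anywhere from x = -40 to -85 mm; find it by feel. The pad is sprung: yields along +x by 1.3 N per mm (plus 0.06 N per mm/s), 18 mm at most, and pushes back when let go.
- front_pail: Short wide copper pail, hanging nearer the tip; loose, 0.11 to 0.22 kg. 58 mm across the rim, 50 mm high. Origin: centre of underside, z up. Rigid strap hoop in its y-z plane, 8 mm thick: upright sides 34 mm apart outside, 22 inside (y), straight from z = 66 to 121 mm; 7 mm top bar rests on the arm, which runs along x through the hoop (opening 60 mm high). Pinch across the sides from above, 34 mm.
- front_pail_eye (a point): Centre of the underside of the front pail's top bar, where it rests on the arm (204 mm above the worktop when hung); 114 mm above the pail's origin.
- rear_pail: Tall slim copper pail, hanging behind, nearer the post; loose, 0.11 to 0.22 kg. 48 mm across the rim, 38 mm across the foot, 74 mm high, with the same hoop: sides straight from z = 90 to 145 mm, 34 mm apart outside, top bar's underside at z = 138 mm. Origin: centre of underside, z up.
- rear_pail_eye (a point): Centre of the underside of the rear pail's top bar; 138 mm above the pail's origin.
- trivet: Flat round black metal trivet, 198 mm across, fixed on the worktop between and in front of the stands. Origin: centre of its underside; its top is 8 mm above.
- honey_jar: Bystander: jar with a grey lid, 66 mm wide, 102 mm high, origin at the centre of its underside; leave in place.
- tea_tin: Bystander: round tin with a green label, 57 mm wide, 72 mm high, origin at the centre of its underside; leave in place.
- lemon_a: Bystander: lemon, 71x53x51 mm, origin under it; leave in place.
- pumpkin_small: Bystander: small pumpkin, 62 mm wide, 59 mm high, origin under it; leave in place.

How it is judged:
By the outcome, as a careful person would: the job done as asked, in the order asked, and still so for the second after the job is handed in, with the robot touching nothing.
It also fails if it takes over 72 s, if anything falls off the work surface, if the arm or the gripper's body presses on something with over 40 N, if the wrist force passes 120 N, or if a joint passes its speed limit or range.

## Working session

There is one attempt and no reset: what is moved stays moved. The work goes in short steps, Python scripts to look and compute and a shell command to move; the robot and the scene stay as the last step left them, time stands still between calls to the robot, and variables do not carry over. Pictures are saved under pics/ and viewed, at most 10 in all, crops included, and the job is handed in when it is done.

```bash
ls; mkdir -p pics; cat > h.py <<'E'
import numpy as np, cv2
from plant import monitor, snapshot, robot
def cam(name):
    s=snapshot(name); return s
def ray(s,u,v):
    K=np.array(s["intrinsics"]);E=np.array(s["extrinsics"]);k=s["k1"]
    p=cv2.undistortPoints(np.array([[[u,v]]],float),K,np.array([k,0,0,0.]))[0,0]
    d=E[:3,:3]@np.array([p[0],-p[1],-1]); return E[:3,3],d/np.linalg.norm(d)
def atz(s,u,v,z):
    o,d=ray(s,u,v); return o+d*(z-o[2])/d[2]
def tri(s1,p1,s2,p2):
    o1,d1=ray(s1,*p1);o2,d2=ray(s2,*p2)
    A=np.stack([d1,-d2],1);t=np.linalg.lstsq(A,o2-o1,rcond=None)[0]
    a=o1+d1*t[0];b=o2+d2*t[1];return (a+b)/2,np.linalg.norm(a-b)
def proj(s,P):
    E=np.array(s["extrinsics"]);c=E[:3,:3].T@(np.array(P)-E[:3,3])
    x,y=c[0]/-c[2],-c[1]/-c[2];f=1+s["k1"]*(x*x+y*y);K=np.array(s["intrinsics"])
    return K[0,0]*x*f+K[0,2],K[1,1]*y*f+K[1,2]
E
python3 - <<'E'
from h import *
import pickle
for n in("side","top"):
    s=cam(n);cv2.imwrite(f"pics/{n}0.png",cv2.resize(s["color"],(800,600)));pickle.dump(s,open(f"{n}0.pkl","wb"))
    print(n,np.round(s["extrinsics"],3).tolist(),s["k1"],np.round(s["intrinsics"],1).tolist())
o=monitor.get_obs();print({k:np.round(v,3) for k,v in o.items()})
E
```

```text
pics
side [[-0.84, 0.234, -0.49, -0.205], [-0.543, -0.348, 0.764, 1.172], [0.008, 0.908, 0.419, 0.804], [0.0, 0.0, 0.0, 1.0]] -0.13841239063519933 [[524.3, 0.0, 287.9], [0.0, 524.3, 211.1], [0.0, 0.0, 1.0]]
top [[-0.008, 0.987, -0.162, 0.365], [-1.0, -0.01, -0.013, -0.025], [-0.015, 0.162, 0.987, 1.383], [0.0, 0.0, 0.0, 1.0]] 0.012528696583433693 [[435.6, 0.0, 282.4], [0.0, 435.6, 207.7], [0.0, 0.0, 1.0]]
{'time_s': np.float64(0.1), 'joint_positions': array([ 1.114,  0.333, -0.065,  1.461,  0.022,  1.35 , -0.088]), 'qd': array([ 0.001, -0.   ,  0.001, -0.002, -0.   ,  0.   ,  0.001]), 'tau': array([ 1.0000e-03, -6.2674e+01,  4.9000e-02, -3.9243e+01,  1.6000e-02,
        7.0000e-03, -0.0000e+00]), 'ee_pos': array([ 0.263, -0.567,  0.194]), 'ee_rot': array([-3.14 ,  0.   ,  0.434]), 'force': array([0.407, 0.581, 0.445]), 'moment': array([-0.051, -0.009,  0.007]), 'gripper_force': np.float64(0.0), 'opening': np.float64(0.085)}
```

View pics/side0.png

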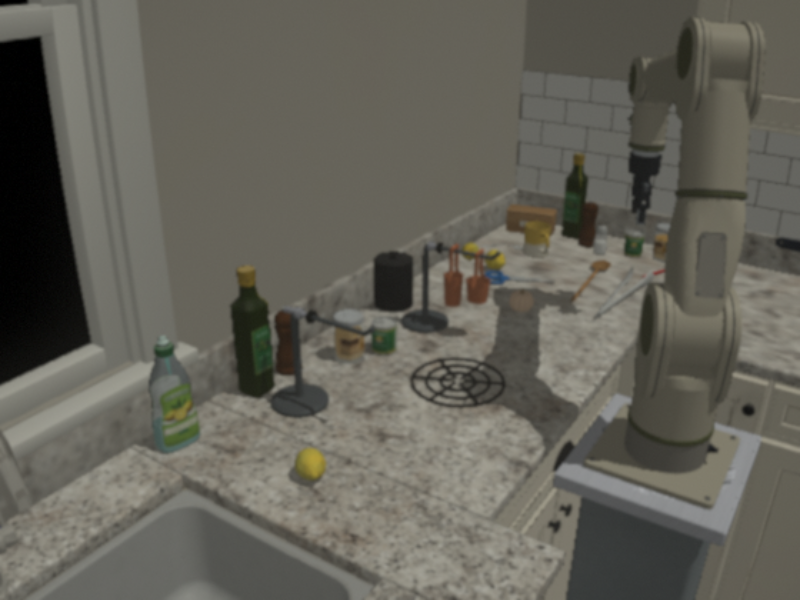

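View pics/top0.png

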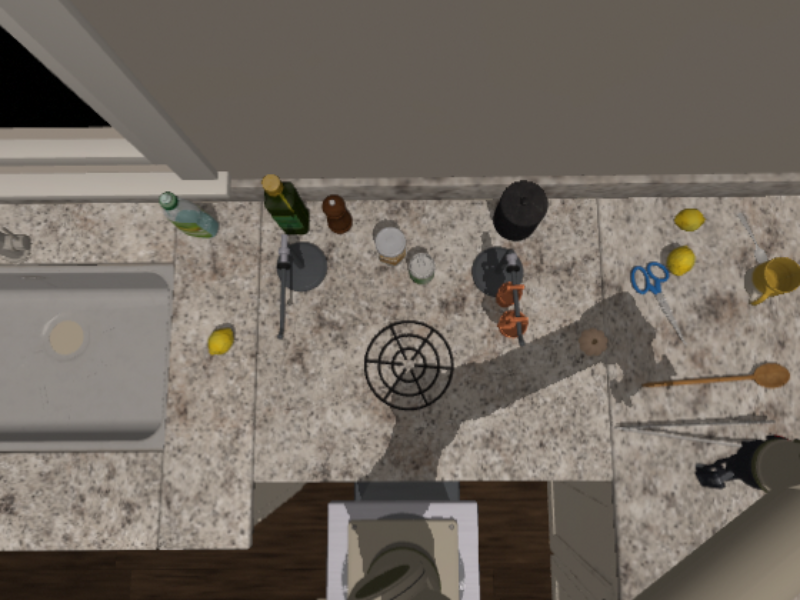

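The top view shows the loaded stand at right (foot about 497,272; tip about 521,343; hoops about 508,290 and 513,322). The spare stand is at left (foot 302,267; tip 281,335), and the trivet is at 409,365. I'll enlarge these areas for finer pixels.

```bash
python3 - <<'E'
from h import *
import pickle
S=pickle.load(open("side0.pkl","rb"));T=pickle.load(open("top0.pkl","rb"))
def crop(s,u,v,w=80,h=60,f=5):return cv2.resize(s["color"][v:v+h,u:u+w],(400,300),interpolation=cv2.INTER_CUBIC)
# top loaded: 325..405? x5
im=np.vstack([np.hstack([crop(T,315,185),crop(T,170,185)]),np.hstack([crop(S,290,165),crop(S,195,210)])])
im=np.clip(im.astype(float)*1.5,0,255).astype('uint8');cv2.imwrite("pics/c0.png",im)
k=.7
for n,p,z in(("footL",(497,272),.005),("footS",(302,267),.005),("triv",(409,365),.008)):print(n,atz(T,p[0]*k,p[1]*k,z).round(3))
for n,p,z in(("footL",(425,321),.005),("footS",(300,400),.005),("triv",(458,381),.008)):print(n,atz(S,p[0]*k,p[1]*k,z).round(3))
E
```

```text
footL [ 0.645 -0.218  0.005]
footS [0.662 0.223 0.005]
triv [ 0.438 -0.018  0.008]
footL [ 0.642 -0.209  0.005]
footS [0.66  0.23  0.005]
triv [ 0.433 -0.004  0.008]
```

View pics/c0.png

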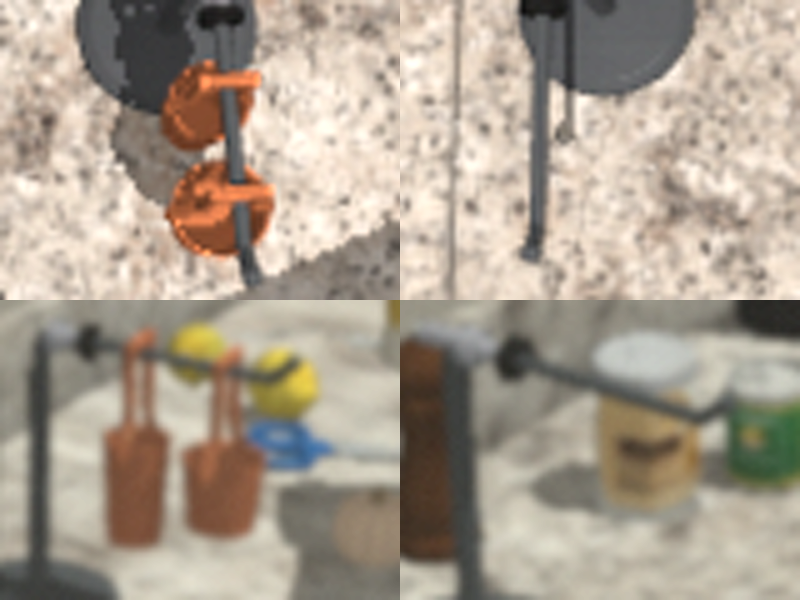

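```bash
python3 - <<'E'
from h import *
import pickle
S=pickle.load(open("side0.pkl","rb"));T=pickle.load(open("top0.pkl","rb"))
tp=lambda u,v,L=1:((315 if L else 170)+u/5,185+v/5)
sp=lambda u,v,L=1:((290 if L else 195)+u/5,(165 if L else 210)+v/5)
print("tipL",tri(T,tp(251,278),S,sp(294,64)),"tipS",tri(T,tp(131,252,0),S,sp(325,104,0)))
print("tip z",atz(T,*tp(251,278),.213),atz(T,*tp(131,252,0),.213))
for n,u,v,L,z in(("armLa",224,50,1,.204),("armLb",240,225,1,.204),("barR",229,78,1,.211),("barF",240,190,1,.211),("barFl",188,198,1,.211),("barFr",272,185,1,.211),("armSa",141,40,0,.204),("armSb",135,225,0,.204)):print(n,atz(T,*tp(u,v,L),z).round(4))
# side: bar tops
for n,u,v,z in(("barR",146,35,.211),("barF",234,54,.211),("padS",128,58,.2)):print(n,atz(S,*sp(u,v,n!="padS"),z).round(4))
for n,u,v,z in (("padLtop",222,28,.2),):print(n,atz(T,*tp(u,v),z))
E
```

```text
tipL (array([ 0.46661577, -0.23063827,  0.20894466]), np.float64(0.0023309397264808795)) tipS (array([0.48435053, 0.22533761, 0.20928166]), np.float64(0.0013932810382385164))
tip z [ 0.46521588 -0.23042845  0.213     ] [0.48336995 0.22417208 0.213     ]
armLa [ 0.5915 -0.2221  0.204 ]
armLb [ 0.4948 -0.2272  0.204 ]
barR [ 0.5746 -0.223   0.211 ]
barF [ 0.513  -0.2267  0.211 ]
barFl [ 0.5089 -0.1985  0.211 ]
barFr [ 0.5156 -0.244   0.211 ]
armSa [0.6018 0.2234 0.204 ]
armSb [0.499  0.2243 0.204 ]
barR [ 0.5683 -0.2178  0.211 ]
barF [ 0.505  -0.2195  0.211 ]
padS [0.6132 0.2251 0.2   ]
padLtop [ 0.60464665 -0.22207328  0.2       ]
```

Positions agree with each other and with the sizes given:
- **Loaded stand:** foot at (.644,-.214), arm yaw about 0.06, front eye about (.509,-.225), rear eye about (.572,-.221).
- **Spare stand:** foot at (.661,.226), yaw about 0, tip at (.484,.2245).
- **Trivet:** about (.436,-.012).

Next I'll move above the front pail.

```bash
python3 -m creep '[[0,0,0.4,0,0,-0.1],[0.1,0.2,1,0,0,-0.2],[0.4,0.7,1,0,0,-0.3],[0.7,1,1,0,0,-0.42]]' -1 60
python3 -m creep '[[0.4,0.5,0.2,0,0,0],[0.8,1,0.4,0,0,0],[0.8,1,0.4,0,0,0]]'
python3 -m creep '[[0.4,0.5,0,0,0,0],[0.7,1,0,0,0,0],[0.9,1,0,0,0,0],[0.9,1,0,0,0,0]]'
```

```text
time_s: 0.6
ee_pos: [0.3338, -0.4654, 0.2953]
ee_rot: [3.141, -0.001, 0.102]
force: [-0.3, 0.9, -0.2]
opening: 0.0854
gripper_force: 0.0
time_s: 0.98
ee_pos: [0.4162, -0.3631, 0.3358]
ee_rot: [3.141, -0.002, 0.111]
force: [-0.8, -0.9, -0.9]
opening: 0.0855
gripper_force: 0.0
time_s: 1.48
ee_pos: [0.503, -0.2671, 0.3333]
ee_rot: [-3.141, 0.001, 0.105]
force: [-1.3, -0.8, 0.2]
opening: 0.0854
gripper_force: 0.0
```

```bash
python3 -m creep '[[0.06,0.41,0,0,0,0],[0.06,0.41,-0.4,0,0,0],[0.06,0.41,-0.9,0,0,0],[0.06,0.41,-0.9,0,0,0]]'
python3 - <<'E'
from h import *
S=cam("side");T=cam("top")
def crop(s,u,v,w=80,h=60):return cv2.resize(s["color"][v:v+h,u:u+w],(400,300),interpolation=cv2.INTER_CUBIC)
im=np.hstack([crop(T,315,185),crop(S,290,165)]);cv2.imwrite("pics/c1.png",np.clip(im*1.5,0,255).astype('uint8'))
print(np.round(monitor.get_obs()["ee_pos"],4),proj(S,monitor.get_obs()["ee_pos"]))
E
```

```text
time_s: 1.98
ee_pos: [0.5055, -0.2271, 0.2411]
ee_rot: [-3.139, 0.007, 0.101]
force: [-0.8, 0.1, 1.0]
opening: 0.0856
gripper_force: 0.0
[ 0.5084 -0.2273  0.246 ] (np.float64(337.50331648459553), np.float64(164.5008000883683))
```

View pics/c1.png

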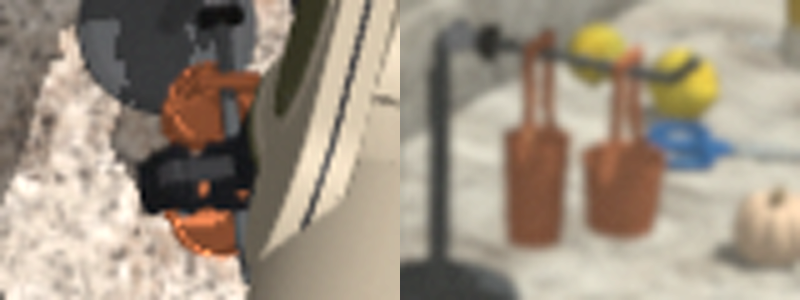

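The top view shows the gripper (about 200,180) straddling the front hoop (about 204,188), with the rear pail clear behind it. The side view shows both pails undisturbed. Next I'll descend and grip.

```bash
python3 -m creep '[[0,0,-0.25,0,0,0],[0,0,-0.5,0,0,0],[0,0,-0.71,0,0,0],[0,0,-0.71,0,0,0]]'
python3 -m creep '[[0,0,0,0,0,0],[0,0,0,0,0,0],[0,0,0,0,0,0],[0,0,0,0,0,0],[0,0,0,0,0,0],[0,0,0,0,0,0]]' 1 60
```

```text
time_s: 2.58
ee_pos: [0.5089, -0.2268, 0.1745]
ee_rot: [3.141, -0.0, 0.103]
force: [-0.3, -0.3, -0.2]
opening: 0.0852
gripper_force: 0.0
time_s: 3.32
ee_pos: [0.5094, -0.2263, 0.1745]
ee_rot: [3.141, -0.002, 0.104]
force: [-0.4, 0.4, 6.1]
opening: -0.0002
gripper_force: 3.1
```

```bash
python3 - <<'E'
from h import *
S=cam("side");T=cam("top")
def crop(s,u,v,w=80,h=60):return cv2.resize(s["color"][v:v+h,u:u+w],(400,300),interpolation=cv2.INTER_CUBIC)
im=np.hstack([crop(T,315,185),crop(S,290,150)]);cv2.imwrite("pics/c2.png",np.clip(im*1.5,0,255).astype('uint8'))
print(monitor.get_obs(),proj(S,monitor.get_obs()["ee_pos"]))
E
```

```text
{'time_s': 3.425, 'joint_positions': array([ 0.61267472,  0.21296996, -0.31688205,  1.65992229,  0.06912483,
        1.27769227, -1.18423503]), 'qd': array([-0.00221614, -0.00177888, -0.00174659, -0.00012537,  0.00060688,
        0.00082875,  0.00047001]), 'tau': array([-8.51391465e-03, -4.89014912e+01, -1.92316644e+00, -3.54014432e+01,
        1.44982609e-02,  6.67921803e-02,  1.20800687e-04]), 'ee_pos': array([ 0.5093965 , -0.22634214,  0.17444465]), 'ee_rot': array([ 3.14057090e+00, -1.70941862e-03,  1.03936014e-01]), 'force': array([ 0.72980477, -1.08145477,  5.7520042 ]), 'moment': array([-0.01602059, -0.00293473, -0.01372203]), 'gripper_force': 3.0959964083740488, 'opening': 9.5467842796193e-05} (np.float64(336.07004035256034), np.float64(185.5249360471003))
```

View pics/c2.png

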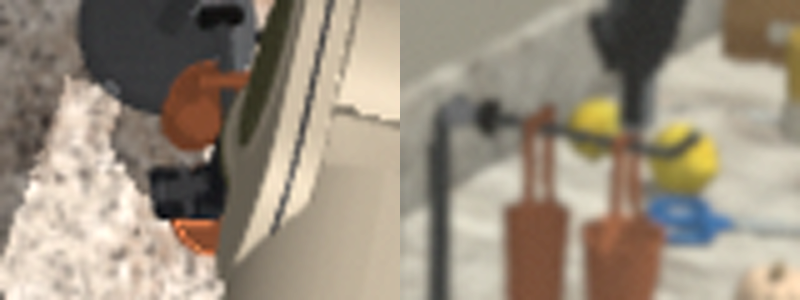

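```bash
python3 - <<'E'
from h import *
import pickle
S=pickle.load(open("side0.pkl","rb"));T=pickle.load(open("top0.pkl","rb"))
print(proj(S,[.263,-.567,.194]),proj(S,[.263,-.567,.207]))
a=S["color"][90:170,410:490];
s=cam("side");P=np.array(monitor.get_obs()["ee_pos"])
b=s["color"][130:210,290:390]
for im,s_,p,o in((S["color"],S,[.263,-.567,.194],0),):
    pass
A=cv2.resize(a,(400,400),interpolation=cv2.INTER_CUBIC);B=cv2.resize(b,(400,320),interpolation=cv2.INTER_CUBIC)
def mark(I,s,p,u,v,f):
    x,y=proj(s,p);cv2.drawMarker(I,(int((x-u)*f),int((y-v)*f)),(0,0,255),0,14,1)
for d in(0,.02,.04):mark(A,S,[.263,-.567,.194+d],410,90,5);mark(B,s,P+[0,0,d],290,130,4)
mark(B,s,[.465,-.2305,.213],290,130,4)
out=np.zeros((400,800,3),np.uint8);out[:,:400]=A;out[:320,400:]=B
cv2.imwrite("pics/c3.png",np.clip(out*1.4,0,255).astype('uint8'))
E
```

```text
(np.float64(443.79782622048015), np.float64(165.178716326379)) (np.float64(444.256451561181), np.float64(161.67857806655596))
```

View pics/c3.png

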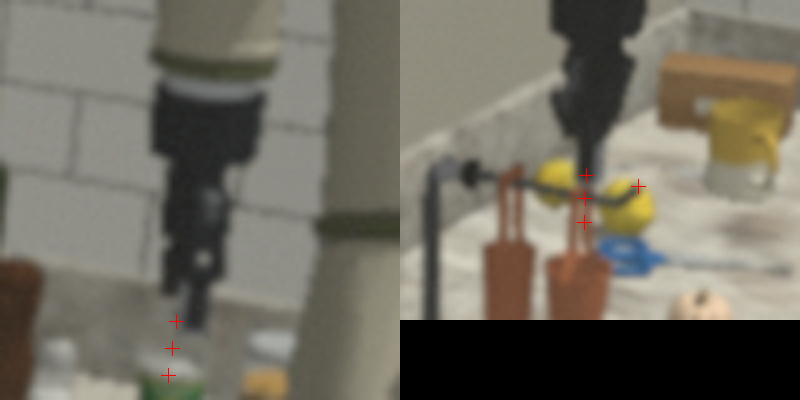

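The closed fingertips ended on top of the hoop bar (590,175 in the crop, where the bar is about 0.211 high). The marks show that the real fingertips are about 37 mm higher than the reported TCP. That fits the light 6 N contact, so the offset can be allowed for. I'll rise, open and go down to a reported z of about 0.128.

```bash
python3 -m creep '[[0,0,0.2,0,0,0],[0,0,0.3,0,0,0],[0,0,0.3,0,0,0],[0,0,0.3,0,0,0],[0,0,0.3,0,0,0],[0,0,0.3,0,0,0]]' -1
python3 -m creep '[[0,0,-0.2,0,0,0],[0,0,-0.4,0,0,0],[0,0,-0.6,0,0,0],[0,0,-0.75,0,0,0],[0,0,-0.75,0,0,0]]'
python3 -m creep '[[0,0,0,0,0,0],[0,0,0,0,0,0],[0,0,0,0,0,0],[0,0,0,0,0,0],[0,0,0,0,0,0],[0,0,0,0,0,0]]' 1 60
```

```text
time_s: 4.22
ee_pos: [0.5086, -0.226, 0.203]
ee_rot: [-3.141, 0.001, 0.104]
force: [0.8, -0.4, 0.5]
opening: 0.0852
gripper_force: 0.0
time_s: 4.85
ee_pos: [0.5081, -0.2259, 0.1274]
ee_rot: [-3.141, 0.002, 0.104]
force: [0.2, 0.3, 0.8]
opening: 0.0853
gripper_force: 0.0
time_s: 5.6
ee_pos: [0.5091, -0.2263, 0.1291]
ee_rot: [3.141, -0.001, 0.104]
force: [-0.1, 0.1, 5.2]
opening: 0.0329
gripper_force: 59.1
```

```bash
python3 -m creep '[[0,0,0.1,0,0,0],[0,0,0.2,0,0,0],[0,0,0.26,0,0,0],[0,0,0.26,0,0,0]]'
python3 -m creep '[[-0.12,-0.01,0,0,0,0],[-0.25,-0.02,0,0,0,0],[-0.4,-0.03,0,0,0,0],[-0.55,-0.04,0,0,0,0],[-0.7,-0.05,0,0,0,0],[-0.85,-0.06,0,0,0,0],[-0.85,-0.06,0,0,0,0]]'
```

```text
time_s: 6.1
ee_pos: [0.509, -0.2263, 0.155]
ee_rot: [3.141, -0.001, 0.104]
force: [0.2, -0.1, -1.2]
opening: 0.0329
gripper_force: 59.5
time_s: 6.98
ee_pos: [0.4227, -0.2325, 0.1546]
ee_rot: [3.141, 0.0, 0.103]
force: [-0.5, 0.2, -0.8]
opening: 0.0331
gripper_force: 59.6
```

```bash
python3 -m creep '[[0.05,0.3,0,0,0,-0.05],[0.1,0.65,0,0,0,-0.1],[0.1,1,0,0,0,-0.13]]'
python3 -m creep '[[0,0.4,0,0,0,0],[0,0.7,0,0,0,0],[0,1,0,0,0,0]]'
python3 -m creep '[[0,0.4,0,0,0,0],[0,0.7,0,0,0,0],[0,1,0,0,0,0]]'
python3 -m creep '[[0,0.4,0,0,0,0],[0,0.7,0,0,0,0],[0,1,0,0,0,0]]'
python3 -m creep '[[0,0.3,0,0,0,0],[0,0.57,0,0,0,0],[0,0.57,0,0,0,0],[0,0.57,0,0,0,0]]'
python3 - <<'E'
from h import *
S=cam("side");T=cam("top")
def crop(s,u,v,w=80,h=60):return cv2.resize(s["color"][v:v+h,u:u+w],(400,300),interpolation=cv2.INTER_CUBIC)
im=np.hstack([crop(T,165,190),crop(S,200,210)]);cv2.imwrite("pics/c4.png",np.clip(im*1.5,0,255).astype('uint8'))
E
```

```text
time_s: 7.35
ee_pos: [0.4344, -0.1307, 0.1545]
ee_rot: [-3.141, -0.001, 0.001]
force: [0.5, 0.2, -2.1]
opening: 0.033
gripper_force: 59.6
time_s: 7.72
ee_pos: [0.4341, -0.0307, 0.1546]
ee_rot: [-3.142, -0.001, 0.003]
force: [0.2, 0.7, -1.7]
opening: 0.0332
gripper_force: 59.7
time_s: 8.1
ee_pos: [0.434, 0.0694, 0.1546]
ee_rot: [-3.141, -0.001, 0.003]
force: [0.8, -1.9, -2.0]
opening: 0.0333
gripper_force: 59.7
time_s: 8.48
ee_pos: [0.4339, 0.1694, 0.1546]
ee_rot: [-3.141, -0.001, 0.002]
force: [-0.3, 0.5, -1.9]
opening: 0.0327
gripper_force: 59.7
time_s: 8.98
ee_pos: [0.4339, 0.2245, 0.1543]
ee_rot: [3.141, 0.0, 0.002]
force: [-0.3, 0.9, -1.1]
opening: 0.0331
gripper_force: 59.9
```

View pics/c4.png

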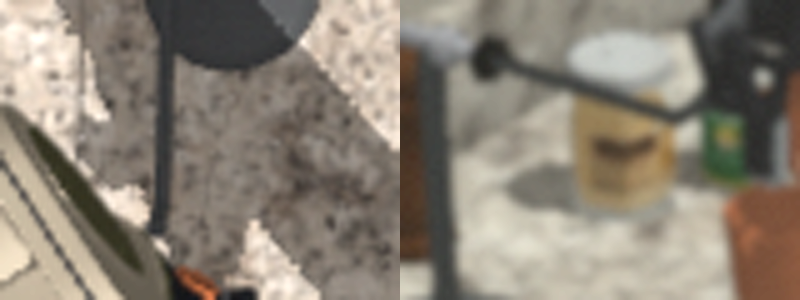

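```bash
python3 -m creep '[[0.1,0,0,0,0,0],[0.2,0,0,0,0,0],[0.3,0,0,0,0,0],[0.4,0,0,0,0,0],[0.45,0,0,0,0,0]]'
python3 -m creep '[[0.1,0,0,0,0,0],[0.2,0,0,0,0,0],[0.3,0,0,0,0,0],[0.35,0,0,0,0,0],[0.35,0,0,0,0,0]]'
```

```text
time_s: 9.7
ee_pos: [0.4794, 0.2249, 0.1543]
ee_rot: [-3.141, 0.0, 0.002]
force: [-0.6, -0.5, -1.5]
opening: 0.0329
gripper_force: 59.9
time_s: 10.32
ee_pos: [0.5139, 0.2249, 0.1543]
ee_rot: [-3.141, 0.0, 0.002]
force: [-0.4, 0.1, -1.1]
opening: 0.0335
gripper_force: 59.9
```

```bash
python3 - <<'E'
from h import *
S=cam("side");T=cam("top")
def crop(s,u,v,w=80,h=60):return cv2.resize(s["color"][v:v+h,u:u+w],(400,300),interpolation=cv2.INTER_CUBIC)
im=np.hstack([crop(T,165,190),crop(S,200,210)]);cv2.imwrite("pics/c5.png",np.clip(im*1.5,0,255).astype('uint8'))
E
```

```text
(no output)
```

View pics/c5.png

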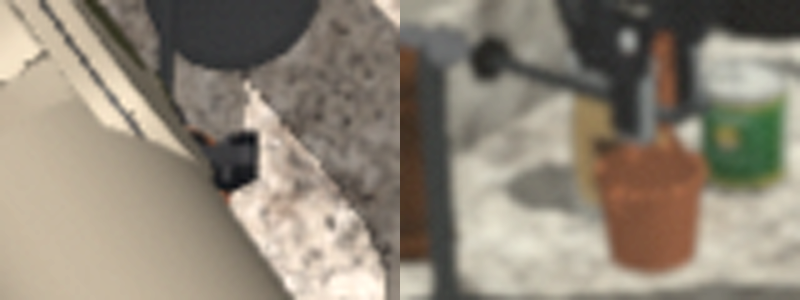

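```bash
python3 -m creep '[[0,0,-0.1,0,0,0],[0,0,-0.2,0,0,0],[0,0,-0.22,0,0,0],[0,0,-0.22,0,0,0]]'
python3 -m creep '[[0.1,0,0,0,0,0],[0.2,0,0,0,0,0],[0.3,0,0,0,0,0],[0.4,0,0,0,0,0],[0.48,0,0,0,0,0],[0.48,0,0,0,0,0]]'
python3 -m creep '[[0.03,0,0,0,0,0],[0.06,0,0,0,0,0],[0.09,0,0,0,0,0],[0.1,0,0,0,0,0]]'
```

```text
time_s: 10.92
ee_pos: [0.5136, 0.2248, 0.1322]
ee_rot: [3.141, 0.0, 0.002]
force: [-0.4, 1.1, -0.1]
opening: 0.0329
gripper_force: 59.9
time_s: 11.68
ee_pos: [0.5621, 0.2248, 0.1322]
ee_rot: [-3.141, 0.0, 0.001]
force: [0.3, -0.6, -0.3]
opening: 0.033
gripper_force: 59.9
time_s: 12.18
ee_pos: [0.5719, 0.2248, 0.1325]
ee_rot: [3.142, -0.0, 0.002]
force: [-1.1, 0.0, -1.4]
opening: 0.0332
gripper_force: 59.9
```

```bash
python3 -m creep '[[0.03,0,0,0,0,0],[0.06,0,0,0,0,0],[0.06,0,0,0,0,0]]'
python3 -c "
from h import *
print(np.round(monitor.get_obs()['force'],1))"
python3 -m creep '[[0.03,0,0,0,0,0],[0.06,0,0,0,0,0],[0.06,0,0,0,0,0]]'
```

```text
time_s: 12.55
ee_pos: [0.5779, 0.2248, 0.1324]
ee_rot: [3.142, -0.0, 0.002]
force: [-0.2, 0.7, -1.8]
opening: 0.0328
gripper_force: 59.9
[-0.2  0.7 -1.8]
time_s: 12.92
ee_pos: [0.5839, 0.2248, 0.1324]
ee_rot: [3.142, 0.0, 0.002]
force: [0.3, -0.3, -1.2]
opening: 0.0334
gripper_force: 59.9
```

```bash
python3 -m creep '[[0.03,0,0,0,0,0],[0.05,0,0,0,0,0],[0.05,0,0,0,0,0]]'
python3 -m creep '[[0.02,0,0,0,0,0],[0.04,0,0,0,0,0],[0.04,0,0,0,0,0]]'
```

```text
time_s: 13.3
ee_pos: [0.5889, 0.2248, 0.1324]
ee_rot: [3.142, -0.0, 0.002]
force: [0.4, 0.0, -1.7]
opening: 0.0331
gripper_force: 59.9
time_s: 13.68
ee_pos: [0.5929, 0.2248, 0.1324]
ee_rot: [3.142, 0.0, 0.002]
force: [0.5, 0.3, -0.6]
opening: 0.0334
gripper_force: 59.9
```

```bash
python3 -m creep '[[0.02,0,0,0,0,0],[0.04,0,0,0,0,0],[0.04,0,0,0,0,0]]'
python3 -m creep '[[0.02,0,0,0,0,0],[0.04,0,0,0,0,0],[0.04,0,0,0,0,0]]'
```

```text
time_s: 14.05
ee_pos: [0.5969, 0.2248, 0.1324]
ee_rot: [3.142, -0.0, 0.002]
force: [-0.7, 0.5, -1.2]
opening: 0.0328
gripper_force: 59.9
time_s: 14.42
ee_pos: [0.6009, 0.2248, 0.1324]
ee_rot: [3.142, 0.0, 0.002]
force: [-0.1, 0.2, -0.9]
opening: 0.0329
gripper_force: 59.9
```

```bash
python3 -m creep '[[0.02,0,0,0,0,0],[0.04,0,0,0,0,0],[0.04,0,0,0,0,0]]'
python3 -m creep '[[0.02,0,0,0,0,0],[0.04,0,0,0,0,0],[0.04,0,0,0,0,0]]'
```

```text
time_s: 14.8
ee_pos: [0.6049, 0.2248, 0.1324]
ee_rot: [3.142, 0.0, 0.002]
force: [-0.3, 0.3, -0.5]
opening: 0.0332
gripper_force: 59.9
time_s: 15.18
ee_pos: [0.6088, 0.2249, 0.1324]
ee_rot: [3.142, 0.0, 0.002]
force: [0.0, 0.4, -0.4]
opening: 0.0332
gripper_force: 59.9
```

```bash
python3 -m creep '[[0.02,0,0,0,0,0],[0.03,0,0,0,0,0],[0.03,0,0,0,0,0]]'
python3 -m creep '[[0.02,0,0,0,0,0],[0.03,0,0,0,0,0],[0.03,0,0,0,0,0]]'
```

```text
time_s: 15.55
ee_pos: [0.6114, 0.2249, 0.1323]
ee_rot: [3.141, 0.001, 0.002]
force: [-4.0, -1.0, -0.2]
opening: 0.0328
gripper_force: 60.0
time_s: 15.92
ee_pos: [0.6139, 0.225, 0.1323]
ee_rot: [3.141, 0.002, 0.002]
force: [-6.5, -1.1, 0.5]
opening: 0.0329
gripper_force: 60.1
```

```bash
python3 -m creep '[[0.012,0,0,0,0,0],[0.012,0,0,0,0,0]]'
python3 -m creep '[[0,0,0,0,0,0]]'; python3 -m creep '[[0,0,0,0,0,0]]'
```

```text
time_s: 16.18
ee_pos: [0.6149, 0.225, 0.1322]
ee_rot: [3.141, 0.002, 0.003]
force: [-8.3, -1.6, 0.8]
opening: 0.0334
gripper_force: 60.2
time_s: 16.3
ee_pos: [0.6149, 0.225, 0.1323]
ee_rot: [3.141, 0.002, 0.003]
force: [-8.4, -2.2, 0.5]
opening: 0.033
gripper_force: 60.2
time_s: 16.42
ee_pos: [0.6148, 0.225, 0.1322]
ee_rot: [3.141, 0.002, 0.003]
force: [-7.2, -0.7, 2.7]
opening: 0.0332
gripper_force: 60.2
```

```bash
python3 -m creep '[[0,0,0,0,0,0],[0,0,0,0,0,0],[0,0,0,0,0,0]]';python3 -m creep '[[0,0,0,0,0,0],[0,0,0,0,0,0],[0,0,0,0,0,0]]'
python3 -m creep '[[-0.02,0,0,0,0,0],[-0.04,0,0,0,0,0],[-0.06,0,0,0,0,0],[-0.06,0,0,0,0,0]]'
python3 -m creep '[[0,0,-0.02,0,0,0],[0,0,-0.03,0,0,0],[0,0,-0.03,0,0,0]]'
```

```text
time_s: 16.8
ee_pos: [0.6148, 0.225, 0.1322]
ee_rot: [3.141, 0.002, 0.003]
force: [-7.8, -1.4, 1.7]
opening: 0.0331
gripper_force: 60.2
time_s: 17.18
ee_pos: [0.6148, 0.225, 0.1323]
ee_rot: [3.141, 0.002, 0.002]
force: [-8.4, -0.4, 0.7]
opening: 0.0331
gripper_force: 60.2
time_s: 17.68
ee_pos: [0.61, 0.2249, 0.1324]
ee_rot: [-3.142, -0.0, 0.002]
force: [-1.8, -0.9, -1.7]
opening: 0.0329
gripper_force: 59.8
time_s: 18.05
ee_pos: [0.61, 0.2249, 0.1294]
ee_rot: [3.142, -0.0, 0.002]
force: [-1.8, 0.7, -1.4]
opening: 0.0329
gripper_force: 60.0
```

```bash
python3 -m creep '[[-0.01,0,-0.005,0,0,0],[-0.012,0,-0.01,0,0,0],[-0.012,0,-0.01,0,0,0]]'
python3 -m creep '[[0,0,-0.01,0,0,0],[0,0,-0.01,0,0,0]]'
```

```text
time_s: 18.42
ee_pos: [0.6094, 0.225, 0.1292]
ee_rot: [-3.141, -0.002, 0.002]
force: [0.7, 0.1, 6.5]
opening: 0.0328
gripper_force: 60.3
time_s: 18.68
ee_pos: [0.6095, 0.2249, 0.129]
ee_rot: [-3.141, -0.002, 0.001]
force: [-1.6, -1.8, 10.6]
opening: 0.0332
gripper_force: 61.3
```

```bash
python3 -m creep '[[-0.002,0,0.018,0,0,0],[-0.002,0,0.018,0,0,0]]'
python3 -m creep '[[0,0,0,0,0,0],[0,0,0,0,0,0],[0,0,0,0,0,0],[0,0,0,0,0,0],[0,0,0,0,0,0]]' -1
python3 -m creep '[[0,0,0.3,0,0,0],[0,0,0.6,0,0,0],[0,0,0.9,0,0,0],[0,0,1,0,0,0]]'
python3 -m creep '[[-0.3,-0.3,0.5,0,0,0],[-0.6,-0.7,1,0,0,0],[-0.6,-1,1,0,0,0],[-0.6,-1,1,0,0,0]]'
python3 - <<'E'
from h import *
import pickle
S=cam("side");T=cam("top");pickle.dump((S,T),open("m.pkl","wb"))
def crop(s,u,v,w=80,h=60):return cv2.resize(s["color"][v:v+h,u:u+w],(400,300),interpolation=cv2.INTER_CUBIC)
im=np.vstack([np.hstack([crop(T,165,150),crop(S,200,210)]),np.hstack([crop(T,315,185),crop(S,290,165)])]);cv2.imwrite("pics/c6.png",np.clip(im*1.5,0,255).astype('uint8'))
E
```

```text
time_s: 18.92
ee_pos: [0.6086, 0.2248, 0.1292]
ee_rot: [3.141, -0.0, 0.002]
force: [-0.1, -0.4, 3.0]
opening: 0.0328
gripper_force: 60.2
time_s: 19.55
ee_pos: [0.6085, 0.2248, 0.1292]
ee_rot: [3.141, 0.0, 0.002]
force: [-0.4, 0.1, -0.5]
opening: 0.0856
gripper_force: 0.0
time_s: 20.05
ee_pos: [0.6091, 0.2253, 0.2311]
ee_rot: [-3.141, -0.003, 0.002]
force: [-0.3, -0.1, 0.5]
opening: 0.0853
gripper_force: 0.0
time_s: 20.55
ee_pos: [0.549, 0.1215, 0.3295]
ee_rot: [3.14, -0.001, -0.003]
force: [-0.8, 0.1, -1.0]
opening: 0.0853
gripper_force: 0.0
```

View pics/c6.png

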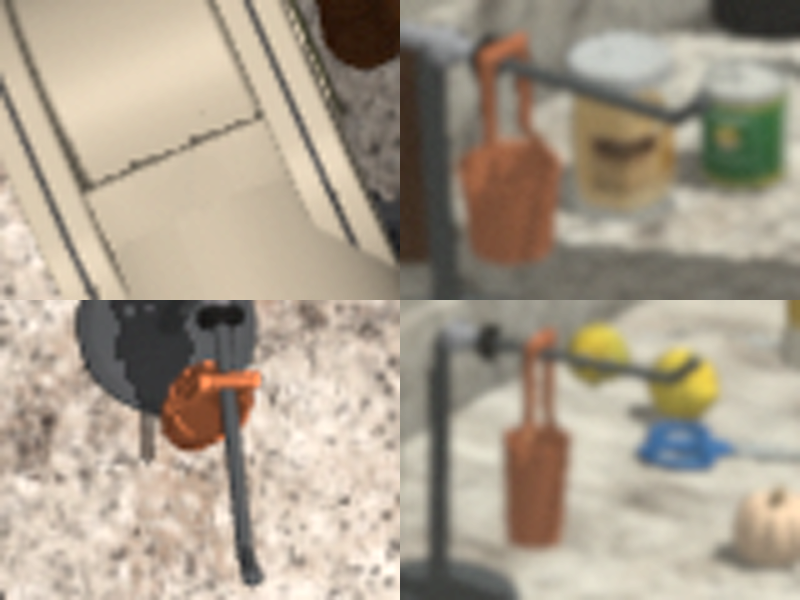

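The front pail hangs against the spare bumper (about 505,45 at the collar, top-right crop). The rear pail is alone at bar crossing (230,380), with its bar nearly along y. Next I'll go above it.

```bash
python3 -m creep '[[0,-0.4,0,0,0,0],[0,-0.7,0,0,0,0],[0,-1,0,0,0,0]]'
python3 -m creep '[[0,-0.4,0,0,0,0],[0,-0.7,0,0,0,0],[0,-1,0,0,0,0]]'
python3 -m creep '[[0.1,-0.4,0,0,0,0.02],[0.2,-0.7,0,0,0,0.04],[0.2,-1,0,0,0,0.04]]'
python3 -m creep '[[0,-0.4,0,0,0,0],[0.03,-0.42,-0.4,0,0,0],[0.03,-0.42,-0.8,0,0,0],[0.03,-0.42,-1,0,0,0],[0.03,-0.42,-1,0,0,0]]'
python3 - <<'E'
from h import *
import pickle
S,T=pickle.load(open("m.pkl","rb"))
for u,v in((201,81),(230,80),(261,79)):print(atz(T,315+u/5,185+v/5,.211).round(4))
print(atz(S,290+142/5,165+36/5,.211).round(4))
E
```

```text
time_s: 21.02
ee_pos: [0.5484, 0.0253, 0.328]
ee_rot: [-3.141, 0.002, 0.004]
force: [0.4, 0.1, -0.1]
opening: 0.0855
gripper_force: 0.0
time_s: 21.4
ee_pos: [0.5486, -0.0748, 0.3279]
ee_rot: [-3.141, 0.002, 0.004]
force: [-0.0, 0.1, -0.1]
opening: 0.0858
gripper_force: 0.0
time_s: 21.78
ee_pos: [0.5693, -0.1746, 0.3274]
ee_rot: [-3.14, 0.002, 0.036]
force: [-0.2, 0.5, 0.1]
opening: 0.0854
gripper_force: 0.0
time_s: 22.4
ee_pos: [0.571, -0.2156, 0.2266]
ee_rot: [-3.139, 0.004, 0.035]
force: [0.2, 0.2, 0.1]
opening: 0.0854
gripper_force: 0.0
[ 0.5731 -0.2078  0.211 ]
[ 0.5735 -0.2235  0.211 ]
[ 0.5738 -0.2404  0.211 ]
[ 0.5695 -0.2147  0.211 ]
```

```bash
python3 -m creep '[[0.01,-0.07,0,0,0,0],[0.01,-0.07,-0.25,0,0,0],[0.01,-0.07,-0.5,0,0,0],[0.01,-0.07,-0.75,0,0,0],[0.01,-0.07,-0.98,0,0,0],[0.01,-0.07,-0.98,0,0,0]]'
python3 -m creep '[[0,0,0,0,0,0],[0,0,0,0,0,0],[0,0,0,0,0,0],[0,0,0,0,0,0],[0,0,0,0,0,0],[0,0,0,0,0,0]]' 1 60
```

```text
time_s: 23.15
ee_pos: [0.5722, -0.2243, 0.1307]
ee_rot: [-3.141, 0.001, 0.033]
force: [0.2, 0.5, 0.4]
opening: 0.0855
gripper_force: 0.0
time_s: 23.9
ee_pos: [0.5732, -0.2243, 0.1323]
ee_rot: [3.141, -0.002, 0.033]
force: [-0.4, -0.6, 6.0]
opening: 0.0331
gripper_force: 59.0
```

```bash
python3 -m creep '[[0,0,0.1,0,0,0],[0,0,0.2,0,0,0],[0,0,0.25,0,0,0],[0,0,0.25,0,0,0]]'
python3 -m creep '[[-0.12,-0.007,0,0,0,0],[-0.24,-0.015,0,0,0,0],[-0.36,-0.02,0,0,0,0],[-0.48,-0.03,0,0,0,0],[-0.6,-0.035,0,0,0,0],[-0.7,-0.04,0,0,0,0],[-0.7,-0.04,0,0,0,0]]'
python3 -m creep '[[-0.12,-0.01,0,0,0,0],[-0.24,-0.02,0,0,0,0],[-0.36,-0.03,0,0,0,0],[-0.48,-0.035,0,0,0,0],[-0.6,-0.04,0,0,0,0],[-0.72,-0.05,0,0,0,0],[-0.78,-0.05,0,0,0,0]]'
```

```text
time_s: 24.4
ee_pos: [0.5727, -0.2242, 0.1567]
ee_rot: [3.141, -0.001, 0.033]
force: [-0.1, -0.3, -1.8]
opening: 0.0332
gripper_force: 59.6
time_s: 25.28
ee_pos: [0.5019, -0.2285, 0.1564]
ee_rot: [3.141, -0.0, 0.033]
force: [0.7, 0.2, -2.0]
opening: 0.0329
gripper_force: 59.6
time_s: 26.15
ee_pos: [0.4237, -0.2334, 0.1563]
ee_rot: [3.141, -0.0, 0.033]
force: [0.2, 1.2, -2.2]
opening: 0.0331
gripper_force: 59.6
```

```bash
python3 - <<'E'
from h import *
import pickle
S=pickle.load(open("side0.pkl","rb"));T=pickle.load(open("top0.pkl","rb"))
a=np.linspace(0,6.28,180)
for n,s in(("top",T),("side",S)):
    g=cv2.GaussianBlur(cv2.cvtColor(s["color"],6).astype(np.float32),(0,0),.7);best=[]
    for x in np.arange(.42,.456,.002):
        for y in np.arange(-.036,.016,.002):
            m=np.array([proj(s,[x+.0955*np.cos(t),y+.0955*np.sin(t),.007]) for t in a],np.float32)
            best.append((cv2.remap(g,m[:,:1],m[:,1:],1).mean(),x,y))
    print(n,np.round(sorted(best)[:4],3).tolist())
E
```

```text
top [[47.531, 0.44, -0.016], [50.674, 0.44, -0.014], [50.718, 0.438, -0.016], [54.128, 0.442, -0.016]]
side [[68.463, 0.436, -0.006], [69.565, 0.436, -0.008], [69.644, 0.436, -0.004], [69.682, 0.434, -0.006]]
```

```bash
python3 -m creep '[[0.05,0.3,0,0,0,0],[0.1,0.65,0,0,0,0],[0.14,1,0,0,0,0]]'
python3 -m creep '[[0,0.4,0,0,0,0],[0,0.8,0,0,0,0],[0,1,0,0,0,0]]'
python3 -m creep '[[0,0.21,0,0,0,0],[0,0.21,-0.2,0,0,0],[0,0.21,-0.4,0,0,0],[0,0.21,-0.6,0,0,0],[0,0.21,-0.72,0,0,0],[0,0.21,-0.75,0,0,0],[0,0.21,-0.75,0,0,0]]'
python3 -m creep '[[0,0,-0.02,0,0,0],[0,0,-0.03,0,0,0],[0,0,-0.03,0,0,0]]'
```

```text
time_s: 26.52
ee_pos: [0.4386, -0.132, 0.1563]
ee_rot: [3.141, -0.0, 0.033]
force: [1.3, -0.9, -1.1]
opening: 0.0332
gripper_force: 59.8
time_s: 26.9
ee_pos: [0.4385, -0.0309, 0.1564]
ee_rot: [3.141, -0.001, 0.036]
force: [0.8, -0.5, -1.9]
opening: 0.0332
gripper_force: 59.8
time_s: 27.78
ee_pos: [0.4388, -0.0121, 0.0816]
ee_rot: [3.142, -0.0, 0.033]
force: [-0.2, -0.6, -1.6]
opening: 0.0334
gripper_force: 59.8
time_s: 28.15
ee_pos: [0.4386, -0.0121, 0.0783]
ee_rot: [3.141, -0.0, 0.033]
force: [0.1, -0.6, -2.2]
opening: 0.0331
gripper_force: 59.8
```

```bash
for i in 1; do :; done
python3 -m creep '[[0,0,-0.01,0,0,0],[0,0,-0.02,0,0,0],[0,0,-0.02,0,0,0]]'
python3 -m creep '[[0,0,-0.01,0,0,0],[0,0,-0.01,0,0,0]]'
python3 -m creep '[[0,0,-0.01,0,0,0],[0,0,-0.01,0,0,0]]'
```

```text
time_s: 28.52
ee_pos: [0.4385, -0.0121, 0.0761]
ee_rot: [3.142, 0.0, 0.033]
force: [0.3, 0.1, -1.5]
opening: 0.0332
gripper_force: 59.8
time_s: 28.78
ee_pos: [0.4385, -0.0121, 0.0752]
ee_rot: [3.142, 0.0, 0.033]
force: [-0.6, 0.1, -1.8]
opening: 0.0329
gripper_force: 59.8
time_s: 29.02
ee_pos: [0.4388, -0.0121, 0.0745]
ee_rot: [3.141, -0.0, 0.033]
force: [-0.9, -0.1, 3.0]
opening: 0.033
gripper_force: 60.3
```

Contact came at a reported z of 0.0745, as predicted. Next I'll release and rise.

```bash
python3 -m creep '[[0,0,0,0,0,0],[0,0,0,0,0,0],[0,0,0,0,0,0],[0,0,0,0,0,0],[0,0,0,0,0,0],[0,0,0,0,0,0]]' -1
python3 -m creep '[[0,0,0.2,0,0,0],[0,0,0.5,0,0,0],[0,0,0.8,0,0,0],[0,0,1,0,0,0]]'
python3 -m creep '[[0,0,0.4,0,0,0],[0,-0.3,0.8,0,0,0],[0,-0.8,1,0,0,0],[0,-1,1,0,0,0]]'
python3 -m creep '[[0,-0.5,0,0,0,0],[0,-1,0,0,0,0],[0,-1,0,0,0,0],[0,-1,0,0,0,0]]'
python3 - <<'E'
from h import *
S=cam("side");T=cam("top")
def crop(s,u,v,w=80,h=60):return cv2.resize(s["color"][v:v+h,u:u+w],(400,300),interpolation=cv2.INTER_CUBIC)
im=np.vstack([np.hstack([crop(T,165,150),crop(S,200,210)]),np.hstack([crop(T,245,220),crop(S,280,220)])]);cv2.imwrite("pics/c7.png",np.clip(im*1.5,0,255).astype('uint8'))
E
```

```text
time_s: 29.78
ee_pos: [0.4385, -0.0121, 0.0742]
ee_rot: [3.142, -0.0, 0.033]
force: [0.1, 0.8, -0.3]
opening: 0.0854
gripper_force: 0.0
time_s: 30.28
ee_pos: [0.4389, -0.0121, 0.1756]
ee_rot: [3.141, -0.001, 0.033]
force: [-1.0, -0.5, -0.7]
opening: 0.0854
gripper_force: 0.0
time_s: 30.78
ee_pos: [0.4388, -0.115, 0.2755]
ee_rot: [3.14, -0.002, 0.03]
force: [-0.1, -0.1, -0.5]
opening: 0.0855
gripper_force: 0.0
time_s: 31.28
ee_pos: [0.4386, -0.211, 0.2736]
ee_rot: [-3.141, 0.001, 0.034]
force: [0.7, 0.0, 0.4]
opening: 0.0853
gripper_force: 0.0
```

View pics/c7.png

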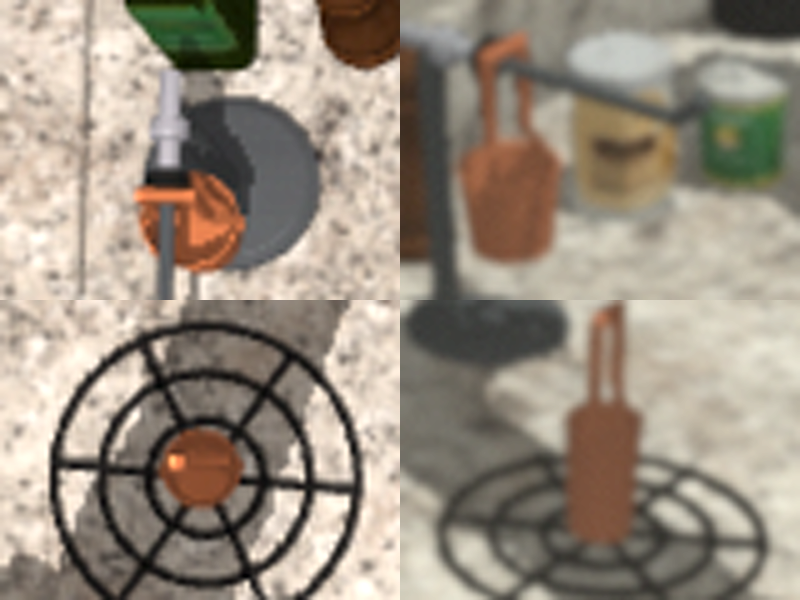

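The front pail sits against the spare bumper (165,190, top-left crop). The tall pail stands upright in the inner ring of the trivet (205,475, lower left). Handing in.

```bash
python3 -c "
from plant import robot
print(robot.job_done())"
```

```text
the job is handed in; nothing more can be done
None
```

The job is handed in, at about 31 s on the robot's clock: the short pail was pressed at about 8 N for over half a second and left hanging at the spare hook's bumper, and the tall pail was lowered until it touched and now stands upright in the middle of the trivet; my first grip closed on top of the short pail's hoop at about 6 N because the fingertips sit about 37 mm higher than reported, and I corrected for that.

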